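# Bring the egg plate under the injection needle and hold the incubator lid open

## Task

Get the injection bench ready for me: slide the black egg plate across the light base, without lifting it off or touching the needle, until the centre of its round well is right under the needle tip, and leave it there. Then raise the lid of the small incubator and keep holding it open at 60 degrees so that I can pipette the eggs out - the lid falls shut by itself, so never let it drop, and finish while still holding it. Leave the bottle, the beaker and the stack of dishes where they stand.

Things in the scene. Friction and masses are not known exactly. Their poses are not given: they have to be found in the camera images.
- station: Fixed injection station: black steel plate 320 x 370 x 12 mm with a white light base on it, 300 (x) by 240 mm (y), its flat top 42 mm above the bench. Origin: on the bench under the light base's centre; x points away from the robot at yaw 0, z up. A round white window lies below the needle tip, at x = +60 mm. The micromanipulator, up to 210 mm high, stands beyond the light base's -y side.
- needle_tip (a point): Tip of the fixed, fragile steel needle, 22 mm above the light base's top, 10 mm above the egg plate's top, at station x = +60 mm, y = 0. From the tip the needle (2.6 mm thick for 50 mm, then a 9 to 13 mm holder) rises at 38 degrees towards the station's -y side and slightly +x.
- egg_plate: Loose black egg plate, about 0.16 kg, on the light base: 150 mm long (its x), 60 mm wide (y), 12 mm thick, with three cross slots 4 x 40 mm and one round well. Origin: centre of its underside (42 mm above the bench). An upright grip block on its end nearest the robot, at x = -55 mm, is pinched across its 14 mm width.
- well (a point): Centre of the round well's mouth on the top face of the egg plate (x = +50 mm, y = 0, 12 mm above the underside); well 16 mm across, through the plate.
- grip_block (a point): Middle of the top of the egg plate's grip block (plate x = -55 mm, y = 0, 40 mm above the underside); block 36 mm along the plate's x, 14 mm along y, 28 mm high.
- incubator: The fixed white bench incubator, 220 mm deep (x), 190 mm wide (y), 95 mm high. Origin: on the bench under its centre; front face at x = -110 mm faces the robot at yaw 0. The lid, 165 mm deep and 180 mm wide with a clear window, closes its top; hinge line along y near the back.
- lid_hinge (a point): Middle of the lid's hinge line (along the incubator's y axis), incubator x = +55 mm, 95 mm above the bench.
- lid_bar (a point): Middle of the lid's bar handle: round steel bar, 12 mm thick, 120 mm long, parallel to the hinge, 205 mm from it; with the lid shut 40 mm in front of the incubator's front face and 101 mm above the bench, with free space around and below. It moves on a circle about the hinge (6 mm above the hinge line when shut, 181 mm above at 60 degrees) and can turn between the fingers.
- lid (a joint): Opening angle of the lid in rad: 0 shut, 1.047 is 60 degrees, stop at 1.48. The lid weighs about 0.6 kg (may vary) and falls shut from any angle when not held; there is no spring or catch.
- bottle: White plastic bottle, 76 mm across, 170 mm high, loose; origin at the centre of its underside. Not to be moved.
- beaker: Glass beaker, 72 mm across, 95 mm high, loose; origin at the centre of its underside. Not to be moved.
- dish_stack: Stack of three dishes, 90 mm across, 42 mm high in all, loose, on the bench close to the robot; origin at the centre of its underside. Not to be moved.
There are look-alikes about, which are no part of the job. What is shaped like the egg_plate but pink or white is not meant.

How it is judged (in metres and radians):
On the way, in this order (a step that is already met when the one before it is completed fails the run):
1. the egg plate lies flat on the light base with its round well under the needle tip, the lid still shut (horizontal distance between well and needle_tip below 0.006 m and angle between egg_plate's own z axis and vertical below 0.05 rad and linear speed of egg_plate below 0.01 m/s and value of joint lid below 0.05 rad), for 0.3 s.
2. the lid is raised to 60 degrees (value of joint lid between 0.942 and 1.152 rad), for 0.2 s.
At the end, for the whole second after the job is handed in: The fingers hold the lid still at 60 degrees (within 6 degrees), and the egg plate lies flat and untouched on the light base with the centre of its round well within 6 mm (horizontally) of the needle tip (all of step 2 and velocity of joint lid between -0.05 and 0.05 rad/s and contact force between the fingers and lid above 0.3 N and horizontal distance between well and needle_tip below 0.006 m and angle between egg_plate's own z axis and vertical below 0.05 rad and linear speed of egg_plate below 0.01 m/s and z of egg_plate in the frame of station above 0.037 m and contact force between each of the arm, the fingers and egg_plate below 0.1 N); the arm keeps its last pose, push and grip.
It fails at once if the needle or its manipulator is touched (contact force between anything else and needle above 0.3 N).
It fails at once if the egg plate is lifted off the light base (z of egg_plate in the frame of station above 0.049 m).
It fails at once if the lid is dropped (velocity of joint lid below -1.5 rad/s).
It fails at once if the bottle, the beaker or the stack of dishes is moved (distance of any of bottle, beaker, dish_stack from where it was at the start of the episode above 0.02 m).
It also fails if it takes over 51 s, if anything falls off the work surface, if the arm or the gripper's body presses on something with over 40 N, if the wrist force passes 120 N, or if a joint passes its speed limit or range.

## Robot

A 6-joint arm with a two-finger parallel gripper is mounted at the origin on the work surface. World frame = base frame: x ahead of the robot, y to its left, z up, the work surface at z = 0. Lengths are in mm, angles in rad, forces in N, time in s.
With the tool pointing down it reaches from about 350 to 775 mm from the base axis. Payload 7.3 kg.
Tool frame: the origin (TCP) lies at the centre of the arm's flange, where the gripper is bolted on; the fingertips stand 178 mm ahead of it and the grasp point (between the pads) lies 159 mm ahead of it; z points along the fingers, y is the line along which they close (so a half turn about z gives the same grasp; the last joint's range is limited). The gripper opens to 92 mm and grips with 3 to 60 N. Pads are 19 mm wide; open, the fingers measure 130 mm over their backs; the gripper's body (75 mm by 190 mm) begins 47 mm behind the grasp point.
Start: joints at [-1.411, 0.342, 1.524, -0, 1.275, -0.146], TCP at [158.074, -500.64, 404.741] pointing down, gripper open.
Joint ranges: [-2.53, 2.53], [-0.77, 2.02], [0.04, 2.7], [-1, 4.14], [0.28, 2.66], [-3.11, 3.11]. Speed limits (rad/s): [2.57, 2.57, 3.14, 3.14, 3.14, 3.14].

## Interface

Orientations are given as a rotation vector (axis times angle).
In Python, from plant import env gives the robot as it stands.
- The arm moves only by the tool apply_moves, never from a script. Its argument "deltas" is one flat list of numbers, 5 for each row, row after row: the shift along the world's x, y, z in m, then the turn about the world's z in rad, then the closure, from 0 (fully open) to 1 (shut). A call has 1 to 5 rows; each row is the pose to reach, as a shift and turn from the pose commanded when the call began; what a row does not reach only later rows make up. A row lasts 1/8 s, in which the tool goes at most 62.5 mm and 10.7 degrees, less where a joint would pass 70% of its speed; a pose out of reach is approached as far as the arm can. A call with a gripper value outside its range is refused whole. The fingers move at their own pace and stop on an object; "squeeze" is the grip in N (left out, the last holds). Time passes only in rows, so rows that repeat a pose let the fingers close. It gives the time, the measured TCP pose, the force, the opening and the grip force at its end, in the units of the state.
- env.get_state(): the state, without advancing time (a new reading comes with each control period).
- env.read_camera(name): name is "scene" or "top"; returns (picture, depth): 420x560x3 uint8, blue, green, red; 420x560 float32, mm along the optical axis (not along the pixel's ray), 0 where there is no reading.
- env.calibration(name): a dict with "fov_y" (degrees; the focal length in pixels is half the picture's height over the tangent of half this angle, whatever the lens; pixels are square), "cx", "cy" (the principal point, pixels), "rvec" (rotation vector, rad) and "tvec" (3), from world to camera coordinates, as OpenCV has them. Camera axes: x right, y down, z forward; pixel columns grow to the right and rows downward; lengths in mm; the calibration is good to about 2 mm. A picture is of the moment at which its call begins. calibration takes no time and is no camera call.
- env.finish_job(): hands the job in; it is judged then, once.
The state is a dict: "clock": time; "joint_positions": joint angles; "dq": joint speeds; "tau": joint torques, N m; "tool_pos": TCP position; "tcp_rot": TCP orientation; "ft_force": force on the tool from outside, world axes, zero at the start; "moment": the same for the moment, N m; "opening": opening from 0.0 (shut) to 1.0 (fully open); "grasp_force": force on a finger pad.
Only numpy, scipy, OpenCV 4.12 (cv2) and the standard library are available. Lean on these libraries where they do the work, as an engineer would, in place of code of your own. Each camera call takes 0.05 s, during which the arm holds its last target. There are 200 camera calls.

## Working session

There is one attempt and no reset: what is moved stays moved. The work goes in short steps, Python scripts to look and compute and a tool call to move; the robot and the scene stay as the last step left them, time stands still between calls to the robot, and variables do not carry over. Pictures are saved under pics/ and viewed, at most 10 in all, crops included, and the job is handed in when it is done.

Besides the shell and the picture viewer there is one more tool, called after "Emit:" as name(argument=value, ...) on one line, values as JSON. apply_moves: Moves the arm, as the interface text tells. Its arguments: {"type":"object","properties":{"deltas":{"type":"array","items":{"type":"number"}},"squeeze":{"type":"number"}},"required":["deltas"]}

```bash
mkdir -p pics
cat > h.py <<'E'
import numpy as np, cv2
from plant import env
def cam(n):
    c=env.calibration(n); f=210/np.tan(np.radians(c['fov_y'])/2)
    R=cv2.Rodrigues(np.array(c['rvec'],float))[0]; return f,c['cx'],c['cy'],R,np.array(c['tvec'],float).ravel()
def cloud(n,d):
    f,cx,cy,R,t=cam(n); v,u=np.mgrid[:420,:560]
    P=np.stack([(u-cx)/f*d,(v-cy)/f*d,d],-1); return (P-t)@R   # world
def ray(n,u,v,z):
    f,cx,cy,R,t=cam(n); d=R.T@np.array([(u-cx)/f,(v-cy)/f,1]); o=-R.T@t
    return o+d*(z-o[2])/d[2]
def shot(n,tag):
    p,d=env.read_camera(n); cv2.imwrite(f'pics/{tag}.png',p); np.save(f'pics/{tag}.npy',d); return p,d
E
python3 - <<'E'
from h import *
for n in('scene','top'):
    p,d=shot(n,n+'0'); print(n,p.shape,env.calibration(n))
a=cv2.imread('pics/scene0.png');b=cv2.imread('pics/top0.png')
print(env.get_state())
E
```

```text
scene (420, 560, 3) {'fov_y': 50.502608536038984, 'cx': 277.8833790945991, 'cy': 210.98961968529412, 'rvec': array([ 1.03842208,  2.42858329, -1.01725801]), 'tvec': array([ 305.5687215 , -226.97227209, 1922.48755454])}
top (420, 560, 3) {'fov_y': 47.780041329755775, 'cx': 276.0722677440211, 'cy': 206.97885754816718, 'rvec': array([ 2.1659177 , -2.18126191,  0.11500209]), 'tvec': array([  70.03511157,  509.02886637, 1412.86126855])}
{'clock': 0.1, 'joint_positions': array([-1.41100071e+00,  3.42678032e-01,  1.52493479e+00, -6.90205872e-06,
        1.27538320e+00, -1.46016743e-01]), 'dq': array([-0.00074382, -0.00378633, -0.00167167, -0.0012643 ,  0.00173314,
       -0.0012283 ]), 'tau': array([ 1.66251535e-03, -4.32004237e+01, -2.44695371e+01,  7.18853949e-02,
        5.25959185e-02, -5.04968534e-05]), 'tool_pos': array([ 158.05375645, -500.52057856,  404.09666837]), 'tcp_rot': array([-3.10355106e+00, -4.78288649e-01,  2.55452172e-05]), 'ft_force': array([ 0.25366522,  0.05796418, -0.72662983]), 'moment': array([0.01962588, 0.0099452 , 0.04476325]), 'grasp_force': 0.0, 'opening': 1.0012148881729643}
```

View pics/top0.png

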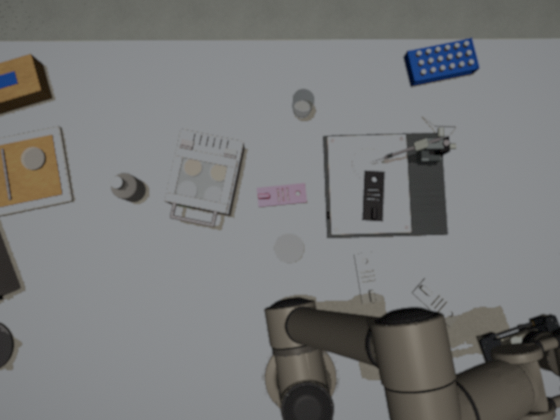

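View pics/scene0.png

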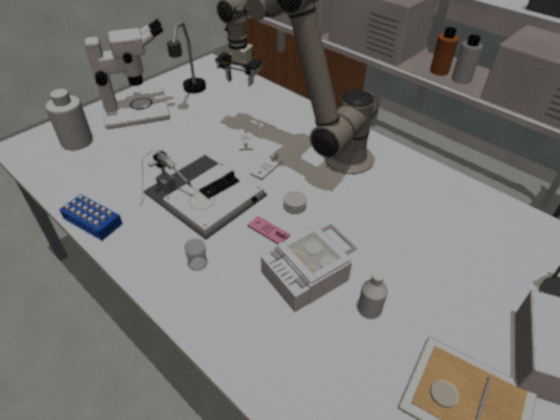

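The top picture shows three plate-shaped things: black at (373,196) on the light base, pink at (282,195) and white at (366,275). The black one on the light base fits the description. The incubator is at (205,178), its bar at (193,215), the dishes at (290,248), the bottle at (127,186) and the beaker at (303,103). Next I'll confirm the plate in an enlarged crop and measure.

Run:
```python
from h import *
p=cv2.imread('pics/top0.png');d=np.load('pics/top0.npy')
a=cv2.resize(p[120:250,310:460],None,fx=4,fy=4,interpolation=cv2.INTER_CUBIC)
a=cv2.convertScaleAbs(a,alpha=1.6,beta=20)
cv2.imwrite('pics/crop1.png',a)
C=cloud('top',d)
g=p.max(2)
def rect(m,n):
    k,l,s,_=cv2.connectedComponentsWithStats(m.astype(np.uint8)); i=1+np.argmax(s[1:,4]); m=l==i
    r=cv2.minAreaRect(C[m][:,:2].astype(np.float32)); print(n,m.sum(),r,C[m][:,2].mean(),cv2.boxPoints(r).round(1).tolist()); return m
Z=C[...,2]; U=np.zeros(Z.shape,bool)
w=U.copy();w[125:240,318:412]=1
rect(w&(Z>36)&(Z<48)&(g>90),'lightbase')
w=U.copy();w[165:225,358:390]=1
rect(w&(g<80)&(Z>46)&(Z<60),'plate'); rect(w&(Z>72),'block')
w=U.copy();w[120:235,160:250]=1
rect(w&(Z>85)&(Z<125),'incu+lid'); 
w=U.copy();w[200:230,160:225]=1
rect(w&(Z>85)&(Z<115),'bar')
for n,(u,v) in dict(bl=(328,237),tl=(327,137),well=(374,179),tip=(385,160),dish=(290,248),bottle=(127,186),beaker=(303,103)).items(): print(n,C[v,u].round(1), ray('top',u,v,54).round(1))
```

```text
lightbase 6308 ((579.2603759765625, -213.38037109375), (300.3738708496094, 242.66143798828125), 1.2203131914138794) 42.285117637380544 [[426.5, -95.30000305175781], [431.70001220703125, -337.8999938964844], [732.0, -331.5], [726.7999877929688, -88.9000015258789]]
plate 788 ((539.5247192382812, -223.08056640625), (58.50163269042969, 146.57533264160156), 86.35530853271484) 53.860503466218056 [[464.5, -247.60000610351562], [610.7999877929688, -256.8999938964844], [614.5, -198.5], [468.20001220703125, -189.1999969482422]]
block 64 ((421.9909362792969, -81.40213012695312), (32.51402282714844, 332.3955993652344), 24.7596435546875) 124.7443791483631 [[337.6000061035156, 62.70000076293945], [476.79998779296875, -239.10000610351562], [506.3999938964844, -225.5], [367.1000061035156, 76.30000305175781]]
incu+lid 5009 ((590.3040161132812, 281.052734375), (191.91888427734375, 265.0444030761719), 78.071533203125) 101.97110130516545 [[440.79998779296875, 214.60000610351562], [700.0999755859375, 159.8000030517578], [739.7999877929688, 347.5], [480.5, 402.29998779296875]]
bar 699 ((486.7503662109375, 303.4449462890625), (175.84654235839844, 75.20357513427734), 89.22940063476562) 105.99454170594676 [[448.0, 216.0], [523.2000122070312, 215.0], [525.5, 390.8999938964844], [450.29998779296875, 391.8999938964844]]
bl [418.1 -91.7   6.4] [416.4 -86.1  54. ]
tl [729.6 -94.1   7. ] [717.8 -88.6  54. ]
well [ 591.1 -230.2   39.6] [ 588.8 -227.1   54. ]
tip [ 648.3 -264.2   44. ] [ 646.3 -261.8   54. ]
dish [385.1  26.   38.9] [384.9  26.5  54. ]
bottle [561.5 487.2 128.4] [572.4 510.2  54. ]
beaker [840.1 -20.9   3.3] [823.6 -17.5  54. ]
```

View pics/crop1.png

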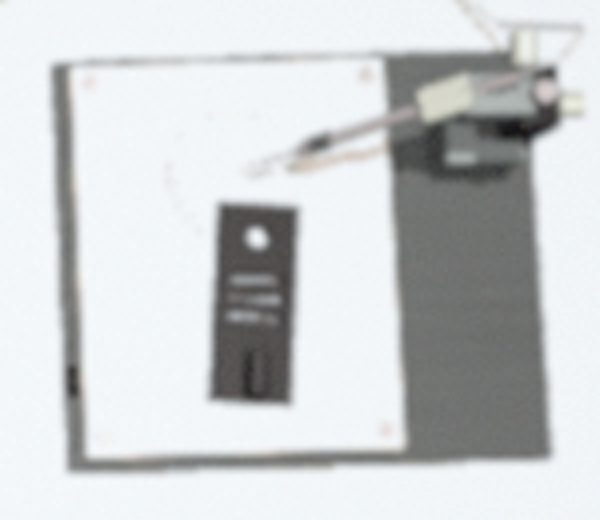

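The crop confirms it: black plate, well at crop (256,237) and block at (257,370), i.e. the end nearest the robot. The faint needle tip is near crop (245,172). Next I'll refine the tip and the bar.

Run:
```python
from h import *
p=cv2.imread('pics/top0.png');d=np.load('pics/top0.npy');s=cv2.imread('pics/scene0.png')
C=cloud('top',d);Z=C[...,2]
# tip prediction from light base edges (sub-pixel on gray gradient), rays at z=42
g=cv2.GaussianBlur(p.max(2).astype(float),(3,3),0)
def edge(r,c0,c1):
    l=g[r,c0:c1]; k=np.abs(np.diff(l)); return c0+.5+(k*np.arange(len(k))).sum()/k.sum()
L=[];R=[]
for r in range(190,228,3):
    L.append(ray('top',edge(r,326,337),r,42)[:2]); R.append(ray('top',edge(r,404,416),r,42)[:2])
L=np.array(L);R=np.array(R)
for q in(L,R): print('edge fit y=a*(x-640)+b',np.polyfit(q[:,0]-640,q[:,1],1).round(4), np.polyfit(q[:,0]-500,q[:,1],1).round(2))
for c in (345,360,390,400):
    l=g[228:240,c];k=np.abs(np.diff(l));v=228.5+(k*np.arange(len(k))).sum()/k.sum(); 
    l=g[128:140,c];k=np.abs(np.diff(l));v2=128.5+(k*np.arange(len(k))).sum()/k.sum(); print(c,ray('top',c,v,42)[:2].round(1),ray('top',c,v2,42)[:2].round(1))
print('well',ray('top',373.6,178.9,54).round(1))
for c in(244,238,250): print('tip?',c,ray('top',310+(c+.5)/4-.5,120+172.5/4-.5,64).round(1))
# bar: pixels in front of incubator
x=np.array([.9784,-.2067]);y=np.array([.2067,.9784]);c0=np.array([612.8,276.3])
X=(C[...,:2]-c0)@x;Y=(C[...,:2]-c0)@y
m=(Z>80)&(Z<115)&(X<-138)&(X>-165)&(abs(Y)<50);Q=C[m];print('bar',m.sum(),Q.mean(0).round(1),X[m].mean(),X[m].min(),X[m].max(),np.polyfit(Q[:,1],Q[:,0],1))
m=(Z>60)&(Z<115)&(X<-138)&(X>-170)&(abs(Y)<100);print('bar Y ext',np.percentile(Y[m],[1,99]),Z[m].max())
m=(Z>80)&(Z<130)&(X>-140)&(X<150)&(abs(Y)<140);print('incu',np.percentile(X[m],[.5,99.5]),np.percentile(Y[m],[.5,99.5]))
R0=cv2.Rodrigues(env.get_state()['tcp_rot'])[0];print(R0.round(3))
t=(639.2,-212.1,64);f,cx,cy,Rm,tt=cam('scene');q=Rm@np.array(t)+tt;print('scene tip px',f*q[0]/q[2]+cx,f*q[1]/q[2]+cy)
a=cv2.resize(p[148:190,350:410],None,fx=10,fy=10,interpolation=cv2.INTER_CUBIC)
b=cv2.resize(s[170:212,170:230],None,fx=10,fy=10,interpolation=cv2.INTER_CUBIC)
o=np.hstack([a,b]);cv2.imwrite('pics/crop2.png',cv2.resize(o,(800,280)))
```

```text
edge fit y=a*(x-640)+b [-1.13000e-02 -9.45647e+01] [-1.000e-02 -9.298e+01]
edge fit y=a*(x-640)+b [ 1.650000e-02 -3.321859e+02] [ 2.000e-02 -3.345e+02]
345 [ 421.2 -138.3] [ 726.7 -145. ]
360 [ 422.5 -183.2] [ 728.2 -190.8]
390 [ 423.5 -272.8] [ 729.7 -282.4]
400 [ 424.5 -302.8] [ 729.9 -312.9]
well [ 589.1 -225.9   54. ]
tip? 244 [ 636.6 -216.2   64. ]
tip? 238 [ 636.7 -211.7   64. ]
tip? 250 [ 636.6 -220.7   64. ]
bar 145 [466.5 307.5 105.7] -149.63555101172665 -155.51366001040435 -143.65449080290045 [2.08893890e-01 4.02217577e+02]
bar Y ext [-64.60579633  63.74201112] 113.30612776524012
incu [-132.24580071  108.43068182] [-95.13769459  93.88354923]
[[ 0.954  0.301 -0.   ]
 [ 0.301 -0.954  0.001]
 [ 0.    -0.001 -1.   ]]
scene tip px 200.04102908279614 196.6393666781366
```

View pics/crop2.png

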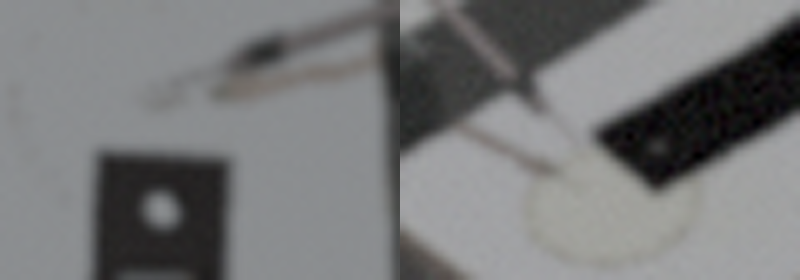

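The needle runs down-left to about crop (135,98). That agrees with the tip predicted from the light base's edges, about (636.7, -213.5). The well is at (589, -226), and the block should be at (484, -219). Moving above the block.

Emit:
apply_moves(deltas=[0.05,0.043,0,-0.1,0,0.1,0.086,0,-0.2,0,0.15,0.129,0,-0.3,0,0.19,0.165,0,-0.369,0,0.23,0.2,0,-0.369,0], squeeze=15)

```text
clock: 0.72
tool_pos: [389.4, -298.9, 404.6]
tcp_rot: [-3.14, 0.1, 0.0]
ft_force: [-0.5, -0.5, 0.0]
opening: 0.996
grasp_force: 0.0
```

Emit:
apply_moves(deltas=[0.04,0.034,-0.03,0,0,0.08,0.067,-0.06,0,0,0.096,0.081,-0.09,0,0,0.096,0.081,-0.1,0,0,0.096,0.081,-0.1,0,0])

```text
clock: 1.35
tool_pos: [483.6, -220.0, 304.3]
tcp_rot: [-3.14, 0.1, 0.002]
ft_force: [-0.1, 0.3, 0.0]
opening: 1.001
grasp_force: 0.0
```

Run:
```python
from h import *
s=cv2.imread('pics/scene0.png')
# window ellipse in scene: yellowish tint (B lower than R)
i=cv2.GaussianBlur(s.astype(np.float32),(3,3),0); t=i[...,1]-i[...,0]
m=np.zeros(t.shape,np.uint8); sub=t[180:218,182:222]; print(np.percentile(sub,[5,25,50,75,95]))
th=(np.percentile(sub,10)+np.percentile(sub,95))/2
m[180:218,182:222]=sub>th
k,l,st,ce=cv2.connectedComponentsWithStats(m); j=1+np.argmax(st[1:,4]); print(st[j])
q=np.argwhere(l==j); P=np.array([ray('scene',v,u,42)[:2] for u,v in q],np.float32)
h=cv2.convexHull(P)[:,0]; print(h.round(0).tolist())
# fit circle to hull points on far-from-plate side
from scipy.optimize import least_squares
sel=h[(h[:,0]>635)]
r=least_squares(lambda p:np.hypot(*(sel-p[:2]).T)-p[2],[639,-212,30]);print('window',r.x)
print(env.get_state()['tool_pos'],env.get_state()['tcp_rot'])
```

```text
[-2.5    -1.875  -0.6875  2.      4.875 ]
[188 192  33  18 401]
[[685.0, -213.0], [683.0, -203.0], [681.0, -194.0], [656.0, -167.0], [609.0, -149.0], [597.0, -152.0], [593.0, -156.0], [584.0, -195.0], [586.0, -204.0], [596.0, -239.0], [606.0, -250.0], [617.0, -261.0], [620.0, -264.0], [645.0, -274.0], [669.0, -251.0], [676.0, -242.0], [679.0, -238.0], [683.0, -226.0], [684.0, -219.0]]
window [ 623.47470459 -215.88338134   60.12404715]
[ 483.63542267 -220.02404958  304.32211018] [-3.13953401e+00  9.95290355e-02  2.45815552e-03]
```

The scene's window ellipse is centred at about (635, -212), which agrees with the tip. Descend and grip.

Emit:
apply_moves(deltas=[0,0.001,-0.035,0,0,0,0.001,-0.068,0,0,0,0.001,-0.068,0,0.4,0,0.001,-0.068,0,0.7,0,0.001,-0.068,0,1], squeeze=12)

```text
clock: 1.98
tool_pos: [484.4, -219.2, 238.5]
tcp_rot: [3.138, -0.1, 0.004]
ft_force: [0.6, -0.4, 0.9]
opening: 0.721
grasp_force: 0.0
```

Emit:
apply_moves(deltas=[0,0,0,0,1,0,0,0,0,1,0,0,0,0,1,0,0,0,0,1])

```text
clock: 2.48
tool_pos: [484.1, -218.6, 236.8]
tcp_rot: [3.14, -0.099, -0.0]
ft_force: [0.1, 0.1, 0.1]
opening: 0.289
grasp_force: 0.0
```

Emit:
apply_moves(deltas=[0,0,0,0,1,0,0,0,0,1,0,0,0,0,1,0,0,0,0,1])

```text
clock: 2.98
tool_pos: [484.1, -218.6, 236.7]
tcp_rot: [3.14, -0.099, -0.0]
ft_force: [0.5, -0.3, -0.9]
opening: 0.149
grasp_force: 12.0
```

The block is held: the opening of 13.7 mm matches its 14 mm width. Now I slide the plate.

Emit:
apply_moves(deltas=[0.005,0.001,0,0,1,0.014,0.004,0,0,1,0.023,0.006,0,0,1,0.032,0.008,0,0,1,0.04,0.0105,0,0,1])

```text
clock: 3.6
tool_pos: [524.8, -207.9, 236.7]
tcp_rot: [3.14, -0.099, 0.0]
ft_force: [-1.4, -0.4, 0.1]
opening: 0.149
grasp_force: 12.0
```

Emit:
apply_moves(deltas=[0.005,0.001,0,0,1,0.0075,0.002,0,0,1,0.0075,0.002,0,0,1,0.0075,0.002,0,0,1])

```text
clock: 4.1
tool_pos: [531.5, -206.1, 236.7]
tcp_rot: [-3.14, 0.099, 0.0]
ft_force: [-0.2, 0.5, -0.8]
opening: 0.15
grasp_force: 12.0
```

Run:
```python
from h import *
p,d=shot('top','top1');s,_=shot('scene','scene1')
C=cloud('top',d);Z=C[...,2];g=p.max(2)
w=np.zeros(Z.shape,bool);w[140:225,345:395]=1
a=cv2.resize(p[140:182,340:400],(800,560),interpolation=cv2.INTER_CUBIC)
b=cv2.resize(s[175:217,170:230],(800,560),interpolation=cv2.INTER_CUBIC)
o=cv2.resize(np.hstack([a,b]),(800,280));cv2.imwrite('pics/crop3.png',cv2.convertScaleAbs(o,alpha=1.5,beta=15))
# well: bright blob inside plate
m=np.zeros(g.shape,np.uint8);sub=g[152:174,362:378].astype(float);print(sub.astype(int)[::1].tolist())
```

```text
[[148, 148, 148, 148, 147, 149, 148, 148, 148, 148, 148, 148, 148, 148, 148, 147], [143, 144, 144, 144, 144, 145, 145, 145, 147, 147, 148, 147, 147, 148, 148, 148], [122, 124, 126, 130, 131, 133, 132, 134, 137, 139, 142, 141, 141, 141, 143, 141], [84, 88, 91, 96, 102, 103, 103, 104, 109, 114, 116, 117, 118, 118, 119, 118], [51, 53, 55, 59, 63, 63, 63, 65, 67, 72, 72, 75, 76, 79, 78, 78], [39, 39, 39, 41, 40, 41, 42, 39, 42, 43, 43, 42, 43, 43, 40, 38], [38, 38, 37, 39, 40, 38, 38, 39, 38, 36, 37, 35, 34, 26, 22, 20], [39, 39, 40, 40, 39, 37, 37, 38, 36, 36, 35, 30, 26, 20, 21, 24], [38, 39, 39, 40, 39, 42, 42, 45, 42, 38, 33, 27, 21, 19, 26, 26], [39, 40, 41, 40, 47, 61, 76, 78, 67, 50, 33, 21, 19, 22, 24, 29], [38, 40, 40, 43, 62, 94, 114, 113, 96, 66, 36, 24, 22, 25, 27, 32], [40, 41, 40, 47, 75, 113, 135, 132, 109, 71, 32, 20, 24, 26, 29, 39], [41, 39, 42, 48, 75, 112, 132, 128, 102, 59, 26, 23, 25, 30, 36, 52], [41, 42, 39, 42, 61, 89, 108, 104, 76, 40, 22, 22, 27, 31, 46, 71], [39, 39, 40, 40, 45, 59, 71, 66, 44, 26, 20, 27, 31, 38, 60, 88], [42, 40, 40, 39, 40, 41, 39, 30, 23, 20, 25, 32, 34, 47, 75, 105], [43, 41, 40, 43, 37, 34, 25, 18, 20, 20, 26, 32, 38, 62, 94, 120], [40, 40, 40, 41, 34, 26, 19, 18, 18, 26, 27, 32, 49, 75, 109, 128], [41, 39, 41, 38, 35, 25, 18, 16, 22, 26, 27, 39, 62, 91, 117, 130], [41, 40, 39, 37, 29, 23, 15, 20, 25, 27, 32, 48, 74, 100, 118, 125], [42, 50, 48, 38, 27, 19, 19, 23, 22, 28, 39, 62, 87, 105, 116, 120], [51, 63, 63, 50, 29, 17, 19, 22, 25, 34, 48, 73, 95, 107, 113, 114]]
```

View pics/crop3.png

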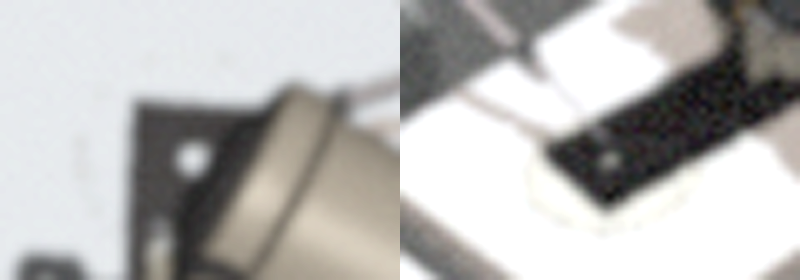

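The plate is at the window, with the well at crop (192,158), but the arm hides the needle in the top view. I'll release, rise and check from clear of the station.

Emit:
apply_moves(deltas=[0,0,0,0,0.6,0,0,0,0,0.6,0,0,0,0,0.6,0,0,0,0,0.6,0,0,0.03,0,0.6])

```text
clock: 4.82
tool_pos: [530.9, -205.8, 265.1]
tcp_rot: [-3.138, 0.099, 0.007]
ft_force: [-0.1, 0.4, 0.4]
opening: 0.4
grasp_force: 0.0
```

Emit:
apply_moves(deltas=[0,0,0.05,0,0.6,0,0,0.1,0,0.6,-0.03,0.05,0.12,0,0.6,-0.045,0.11,0.13,0,0.6,-0.06,0.17,0.14,0,0.6])

```text
clock: 5.45
tool_pos: [470.7, -35.0, 407.3]
tcp_rot: [3.14, -0.101, 0.001]
ft_force: [1.3, 0.3, -0.9]
opening: 0.398
grasp_force: 0.0
```

Emit:
apply_moves(deltas=[0,0.06,0,0.15,0.6,0,0.12,0,0.3,0.6,0,0.18,0,0.45,0.6,0,0.24,0,0.6,0.6,0,0.3,0,0.75,0.6])

```text
clock: 6.08
tool_pos: [471.3, 265.5, 406.9]
tcp_rot: [2.955, 1.065, 0.001]
ft_force: [1.6, -0.7, 0.2]
opening: 0.403
grasp_force: 0.0
```

Run:
```python
from h import *
p=[shot('top','top2')[0].astype(float)]+[env.read_camera('top')[0].astype(float) for _ in range(5)]
s=np.mean([env.read_camera('scene')[0].astype(float) for _ in range(6)],0);p=np.mean(p,0)
np.save('pics/tavg.npy',p);np.save('pics/savg.npy',s)
g=p.max(2); y,x=np.mgrid[150:178,355:383]; sub=g[150:178,355:383]
m=(y<172)&(y>157)&(x>361)&(x<375); w=np.clip(sub-60,0,None)*m; u,v=(w*x).sum()/w.sum(),(w*y).sum()/w.sum(); print('well px',u,v,ray('top',u,v,54).round(1))
a=cv2.resize(p[140:182,345:405].astype(np.float32),(800,560),interpolation=cv2.INTER_CUBIC)
b=cv2.resize(s[175:217,170:230].astype(np.float32),(800,560),interpolation=cv2.INTER_CUBIC)
o=np.hstack([a,b]);o=cv2.resize(np.vstack([a,b]),(500,700)) if 0 else cv2.resize(o,(800,280))
cv2.imwrite('pics/crop4.png',np.clip(o*1.4,0,255).astype(np.uint8))
print(env.get_state()['tool_pos'],env.get_state()['tcp_rot'],env.get_state()['opening'])
```

```text
well px 369.0017610062893 163.66654088050316 [ 635.4 -213.3   54. ]
[471.88912112 262.71731808 406.86967617] [2.95892931e+00 1.05520177e+00 4.09781460e-04] 0.4003190346332424
```

View pics/crop4.png

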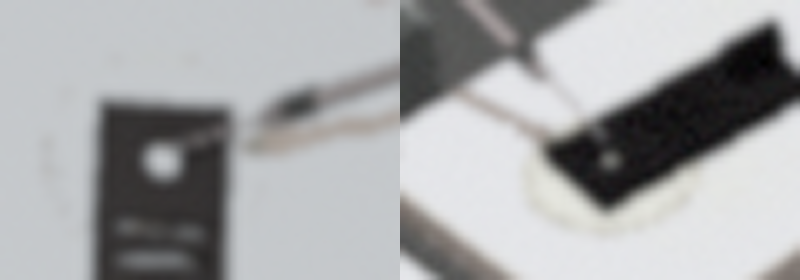

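The well sits around the needle's end in both views: well at crop left (163,160) and right (611,159), needle ending at left ~(175,150) and right ~(606,142). A numeric check of the needle line against the predicted tip will settle it.

Run:
```python
from h import *
p=np.load('pics/tavg.npy');s=np.load('pics/savg.npy')
print('top');print(p.max(2)[154:172,362:384].astype(int))
print('scene');print(s.max(2)[190:206,192:210].astype(int))
def proj(n,P):
    f,cx,cy,R,t=cam(n);q=R@np.array(P,float)+t;return (f*q[0]/q[2]+cx).round(1),(f*q[1]/q[2]+cy).round(1)
for n in('top','scene'):
  for P in((636,-214,54),(636,-214,64),(640,-214,64),(636,-210,64)): print(n,P,proj(n,P))
```

```text
top
[[121 122 123 125 128 130 129 131 134 137 138 138 138 139 139 138 139 141
  143 145 145 144]
 [ 86  88  90  94  98 100 100 102 106 111 113 114 114 116 116 116 118 126
  136 143 144 141]
 [ 51  52  54  56  60  61  60  63  66  70  71  72  74  76  77  77  83 103
  126 138 140 132]
 [ 38  38  39  38  40  39  39  40  39  40  41  41  42  44  43  46  58  87
  117 131 130 119]
 [ 38  38  37  38  38  37  37  36  37  36  37  37  37  39  43  49  59  83
  110 123 123 115]
 [ 38  39  38  38  36  37  36  36  36  36  39  42  47  49  53  63  69  84
  109 124 125 117]
 [ 37  38  39  37  38  39  43  44  45  46  48  53  59  60  57  62  68  85
  111 124 121 115]
 [ 38  38  37  38  44  60  74  76  72  66  60  56  58  57  47  45  58  87
  111 118 113 108]
 [ 39  38  39  42  60  91 111 114 106  88  66  47  42  40  36  35  56  92
  117 120 114 111]
 [ 38  39  39  45  73 110 132 136 128 104  67  38  32  33  34  37  58  96
  123 132 129 126]
 [ 38  40  38  45  73 110 134 140 134 109  68  38  35  35  36  39  59  98
  128 139 141 141]
 [ 39  39  38  42  61  93 117 126 120  98  61  39  37  37  37  38  59  98
[... 1565 characters left out ...]
 162 157 140 110  73  37  22  19  21  18  21  37  62  87 112 132 148]
 [163 163 161 157 141 113  73  38  21  20  26  45  80 113 133 148 156 160]
 [160 163 162 162 158 143 114  76  47  40  63  90 122 146 156 160 161 157]]
top (636, -214, 54) (np.float64(369.2), np.float64(163.5))
top (636, -214, 64) (np.float64(369.9), np.float64(162.8))
top (640, -214, 64) (np.float64(369.9), np.float64(161.5))
top (636, -210, 64) (np.float64(368.6), np.float64(162.8))
scene (636, -214, 54) (np.float64(200.7), np.float64(198.0))
scene (636, -214, 64) (np.float64(200.4), np.float64(196.0))
scene (640, -214, 64) (np.float64(199.5), np.float64(196.5))
scene (636, -210, 64) (np.float64(201.1), np.float64(196.5))
```

Both views agree that the tip is about 2.5 mm further in +x than the well. That is inside the 6 mm tolerance, but I'll regrip and nudge the plate 2.5 mm for margin.

Emit:
apply_moves(deltas=[0,-0.06,0,-0.15,0.6,0,-0.12,0,-0.3,0.6,0,-0.18,0,-0.45,0.6,0,-0.24,0,-0.6,0.6,0,-0.3,0,-0.75,0.6])

```text
clock: 7.3
tool_pos: [471.2, -38.7, 407.0]
tcp_rot: [3.14, -0.108, 0.001]
ft_force: [1.8, 0.1, -1.3]
opening: 0.4
grasp_force: 0.0
```

Emit:
apply_moves(deltas=[0.02,-0.06,-0.02,0,0.6,0.04,-0.12,-0.04,0,0.6,0.06,-0.17,-0.06,0,0.6,0.06,-0.17,-0.08,0,0.6,0.06,-0.17,-0.1,0,0.6])

```text
clock: 7.92
tool_pos: [531.4, -208.0, 305.6]
tcp_rot: [-3.14, 0.103, 0.001]
ft_force: [-0.3, -0.5, 0.5]
opening: 0.4
grasp_force: 0.0
```

Emit:
apply_moves(deltas=[0,0,-0.04,0,0.6,0,0,-0.07,0,0.6,0,0,-0.07,0,0.6,0,0,-0.07,0,1,0,0,-0.07,0,1])

```text
clock: 8.55
tool_pos: [531.9, -206.6, 238.0]
tcp_rot: [3.139, -0.099, 0.003]
ft_force: [0.4, 0.0, -1.0]
opening: 0.226
grasp_force: 0.0
```

Emit:
apply_moves(deltas=[0,0,0,0,1,0,0,0,0,1,0,0,0,0,1,0,0,0,0,1])

```text
clock: 9.05
tool_pos: [531.8, -206.5, 237.7]
tcp_rot: [3.139, -0.099, 0.002]
ft_force: [-2.0, 0.3, 5.7]
opening: 0.148
grasp_force: 12.0
```

Emit:
apply_moves(deltas=[0.001,0,0.0005,0,1,0.002,0,0.0005,0,1,0.0025,0,0.0005,0,1,0.0025,0,0.0005,0,1])

```text
clock: 9.55
tool_pos: [533.9, -206.5, 237.7]
tcp_rot: [3.14, -0.099, -0.001]
ft_force: [-4.3, 0.1, 7.6]
opening: 0.151
grasp_force: 12.0
```

Emit:
apply_moves(deltas=[0,0,0,0,0.6,0,0,0,0,0.6,0,0,0,0,0.6,0,0,0.03,0,0.6,0,0,0.06,0,0.6])

```text
clock: 10.18
tool_pos: [534.1, -206.4, 297.4]
tcp_rot: [-3.14, 0.099, 0.002]
ft_force: [0.5, -0.1, 0.2]
opening: 0.399
grasp_force: 0.0
```

Emit:
apply_moves(deltas=[0,0,0.05,0,0.67,0,0,0.1,0,0.67,-0.03,0.05,0.11,0,0.67,-0.05,0.11,0.11,0,0.67,-0.07,0.17,0.11,0,0.67])

```text
clock: 10.8
tool_pos: [463.7, -36.4, 407.4]
tcp_rot: [-3.14, 0.101, -0.001]
ft_force: [-0.4, 1.2, 0.2]
opening: 0.328
grasp_force: 0.0
```

Emit:
apply_moves(deltas=[0,0.06,0,0.17,0.67,0,0.12,0,0.34,0.67,0,0.18,0,0.51,0.67,0,0.24,0,0.68,0.67,0,0.3,0,0.85,0.67])

```text
clock: 11.42
tool_pos: [464.3, 264.2, 407.2]
tcp_rot: [2.898, 1.213, 0.001]
ft_force: [1.1, -0.8, 0.5]
opening: 0.329
grasp_force: 0.0
```

Run:
```python
from h import *
p=np.mean([env.read_camera('top')[0].astype(float) for _ in range(6)],0);s=np.mean([env.read_camera('scene')[0].astype(float) for _ in range(4)],0)
print(p.max(2)[154:172,362:380].astype(int))
g=p.max(2);y,x=np.mgrid[150:178,355:383];m=(y<171)&(y>156)&(x>361)&(x<373);w=np.clip(g[150:178,355:383]-60,0,None)*m;u,v=(w*x).sum()/w.sum(),(w*y).sum()/w.sum();print('well',u,v,ray('top',u,v,54).round(1))
print(s.max(2)[192:204,196:206].astype(int))
st=env.get_state();R=cv2.Rodrigues(st['tcp_rot'])[0];print(st['clock'],st['tool_pos'],'tool y angle',np.degrees(np.arctan2(R[1,1],R[0,1])),st['opening'],st['joint_positions'])
```

```text
[[106 111 114 114 115 116 116 116 117 119 121 122 123 125 128 129 129 132]
 [ 66  70  71  72  75  76  77  78  79  82  86  87  89  93  97  99 101 112]
 [ 40  41  42  42  43  45  45  45  46  48  51  52  53  56  59  60  67  92]
 [ 37  37  36  36  37  37  37  37  36  38  37  37  37  37  38  40  53  84]
 [ 37  39  38  37  37  37  37  36  36  36  36  36  38  39  42  49  59  82]
 [ 37  38  38  38  37  38  39  38  36  35  37  42  47  49  54  63  68  84]
 [ 39  39  37  38  44  56  67  68  60  51  47  52  59  59  57  62  68  84]
 [ 38  38  38  41  59  88 107 110  99  81  64  56  58  56  47  46  59  87]
 [ 39  39  37  43  69 108 131 135 124 103  72  48  42  40  35  35  56  92]
 [ 39  39  39  44  71 110 135 141 134 111  71  39  32  32  34  37  58  96]
 [ 37  39  38  42  62  97 124 134 127 103  64  37  34  35  36  39  59  97]
 [ 39  39  40  39  49  73  97 108 103  82  52  37  37  37  36  38  59  97]
 [ 38  39  39  39  40  48  61  69  65  53  41  37  37  38  37  38  60  98]
 [ 39  39  39  39  39  38  40  43  42  39  38  37  37  37  37  39  61  99]
 [ 39  40  38  39  38  38  38  38  38  38  37  38 
[... 331 characters left out ...]
13  85  60  34  27  22  14]
 [132 112  97  76  48  28  20  22  21  16]
 [ 99  73  60  62  51  28  21  22  21  19]
 [ 53  35  38  51  49  36  23  18  21  22]
 [ 25  23  18  30  38  30  19  21  16  20]
 [ 25  22  19  18  32  28  21  18  23  20]
 [ 28  25  20  33  49  50  36  24  16  21]
 [ 21  23  22  43  64  59  39  23  19  19]
 [ 19  23  25  41  56  48  32  24  22  17]
 [ 20  22  25  30  31  27  25  20  20  18]
 [ 45  25  19  19  21  16  22  19  18  20]
 [ 85  49  26  19  23  20  19  23  35  59]]
11.925 [464.91521888 260.99585616 407.37231207] tool y angle -45.05211333355152 0.33223387859168846 [ 3.67810065e-01  3.54872473e-01  1.49737927e+00 -2.31899471e-04
  1.28912962e+00  1.15418220e+00]
```

The well is now at about (638, -214), in line with the needle. Next, the lid bar at (466, 307, 101): align the fingers across it.

Emit:
apply_moves(deltas=[0,0.02,-0.02,0.15,0.67,0,0.04,-0.04,0.3,0.67,0.001,0.0465,-0.06,0.45,0.67,0.001,0.0465,-0.08,0.579,0.67,0.001,0.0465,-0.08,0.579,0.67])

```text
clock: 12.55
tool_pos: [465.6, 307.9, 326.0]
tcp_rot: [-2.439, -1.979, 0.005]
ft_force: [0.5, -0.0, -0.3]
opening: 0.33
grasp_force: 0.0
```

Run:
```python
from h import *
st=env.get_state();R=cv2.Rodrigues(st['tcp_rot'])[0];print(st['clock'],st['tool_pos'],'tool y angle',np.degrees(np.arctan2(R[1,1],R[0,1])),st['opening'],st['joint_positions'])
```

```text
12.55 [465.55182176 307.87612007 325.99748249] tool y angle -11.884521434759797 0.32999134568389743 [ 4.47001733e-01  4.75413005e-01  1.54508121e+00 -1.16922440e-04
  1.12426239e+00  6.54473963e-01]
```

Emit:
apply_moves(deltas=[0.0005,0,-0.03,0,0.67,0.0005,0,-0.055,0,0.67,0.0005,0,-0.066,0,0.67,0.0005,0,-0.066,0,0.67])

```text
clock: 13.05
tool_pos: [466.4, 308.5, 261.5]
tcp_rot: [2.439, 1.98, -0.0]
ft_force: [0.3, 0.5, 0.3]
opening: 0.333
grasp_force: 0.0
```

Emit:
apply_moves(deltas=[0,0,0,0,1,0,0,0,0,1,0,0,0,0,1,0,0,0,0,1], squeeze=25)

```text
clock: 13.55
tool_pos: [463.9, 309.5, 262.2]
tcp_rot: [-2.434, -1.98, 0.005]
ft_force: [-12.2, 4.7, 9.2]
opening: 0.121
grasp_force: 25.0
```

The bar is held: the opening of 11 mm fits the 12 mm bar. The pull shows it is about 2 mm nearer the robot than I commanded, so I fold that into the arc.

Emit:
apply_moves(deltas=[-0.001,0,0.018,0,1,0.002,0,0.0355,0,1,0.006,-0.0015,0.053,0,1,0.012,-0.0025,0.07,0,1,0.019,-0.004,0.086,0,1])

```text
clock: 14.18
tool_pos: [483.6, 305.3, 347.6]
tcp_rot: [-2.434, -1.98, 0.005]
ft_force: [-4.9, 3.3, -1.0]
opening: 0.124
grasp_force: 25.0
```

Emit:
apply_moves(deltas=[0.0086,-0.002,0.0156,0,1,0.0184,-0.004,0.0304,0,1,0.0295,-0.006,0.0443,0,1,0.0417,-0.009,0.0571,0,1,0.055,-0.0115,0.0688,0,1])

```text
clock: 14.8
tool_pos: [537.5, 294.0, 418.7]
tcp_rot: [-2.432, -1.981, 0.006]
ft_force: [-13.3, 0.7, 11.4]
opening: 0.121
grasp_force: 25.0
```

Emit:
apply_moves(deltas=[0.007,-0.0015,0.0055,0,1,0.0142,-0.003,0.0105,0,1,0.022,-0.0045,0.0155,0,1,0.0293,-0.006,0.0196,0,1,0.0293,-0.006,0.0196,0,1])

```text
clock: 15.42
tool_pos: [568.2, 287.3, 439.3]
tcp_rot: [-2.436, -1.982, -0.003]
ft_force: [-9.1, -0.9, 13.5]
opening: 0.121
grasp_force: 25.0
```

Run:
```python
from h import *
p,d=shot('top','top3');s,d2=shot('scene','scene3')
st=env.get_state();print({k:np.round(st[k],3) for k in('clock','tool_pos','ft_force','opening','grasp_force')})
# lid plane from scene & top clouds: points above 120 in the incubator frame, below fingers
x=np.array([.9784,-.2067]);c0=np.array([611,276.6])
for n,dd in(('top',d),('scene',d2)):
    C=cloud(n,dd);X=(C[...,:2]-c0)@x;Y=(C[...,:2]-c0)@np.array([.2067,.9784]);Z=C[...,2]
    m=(abs(Y)<85)&(Z>115)&(Z<245)&(X>-60)&(X<60)&(dd>0)
    if m.sum()>50: 
        k=cv2.fitLine(np.stack([X[m],Z[m]],1).astype(np.float32),cv2.DIST_HUBER,0,.01,.01).ravel();print(n,m.sum(),'lid deg',np.degrees(np.arctan2(abs(k[1]),abs(k[0]))),k)
b=cv2.resize(s[120:310,160:400],(720,570));cv2.imwrite('pics/end.png',b)
```

```text
{'clock': np.float64(15.525), 'tool_pos': array([567.915, 287.382, 439.061]), 'ft_force': array([-9.3830e+00, -6.0000e-03,  1.2968e+01]), 'opening': np.float64(0.119), 'grasp_force': np.float64(25.002)}
top 616 lid deg 59.813152 [  0.5028215   -0.86439025  21.550764   175.87772   ]
scene 2112 lid deg 60.079994 [  0.49879035  -0.86672264  18.092758   179.80281   ]
```

View pics/end.png

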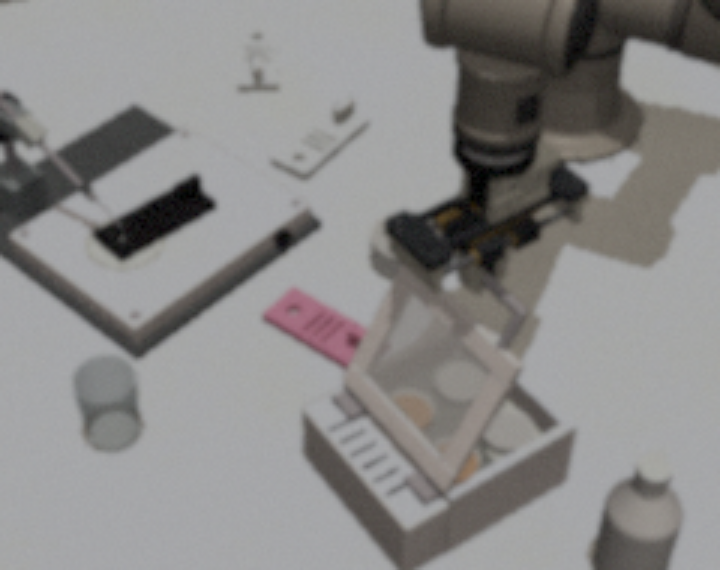

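The picture shows the lid held open by the fingers at (470,270), measured at 60° in both cameras. The plate lies under the needle at (120,235), and the beaker and bottle stand where they were. I'll let it settle, then hand in.

Emit:
apply_moves(deltas=[0,0,0,0,1,0,0,0,0,1,0,0,0,0,1,0,0,0,0,1])

```text
clock: 16.02
tool_pos: [567.8, 287.4, 439.0]
tcp_rot: [-2.436, -1.983, -0.002]
ft_force: [-9.4, -1.2, 12.7]
opening: 0.119
grasp_force: 25.0
```

```bash
python3 -c "
from plant import env
print(env.finish_job())"
```

```text
the job is handed in; nothing more can be done
None
```

I slid the black egg plate until its well was under the needle tip, to within a few mm as measured in both cameras; the gripper is holding the incubator lid open at about 60°. The job was handed in at about 16 s and returned no verdict.

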